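Set the knurled nut on the collar mandrel

TASK

Load the loose aluminium collar onto the mandrel of the bench fixture, right down on its seat with the end it stands on downward, then put the knurled nut on after it and screw it down clockwise until it bottoms out tight on the collar. Back the nut off a quarter turn so that the collar can spin freely under it, and finish there still gripping the nut and holding it in that position, so that I can nip up its lock screw. Leave the caliper where it lies.

Things in the scene. Friction and masses are not known exactly. Their poses are not given: they have to be found in the camera images.
- fixture: collar mandrel, fixed to the table right of the grey bin: dark steel base plate 96 x 84 x 12 mm with four screw heads 3 mm proud near its corners, an upright bright steel mandrel in its middle. Origin on the mandrel's axis at table height; z up along the mandrel, x along the 96 mm side. It does not move
- seat (a point): middle of the mandrel's seat, a flange 49 mm across, 16 mm above the table. From here a plain register 20 mm in diameter rises to 49 mm above the table, then the thread. A collar down on the seat has its top at 57 mm above the table
- thread_top (a point): on the mandrel's axis at the upper ends of its thread, 66.7 mm above the table. Right-hand thread with two starts, 19.6 mm outside and 13.6 mm root diameter, lead 12 mm per turn (6 mm from crest to crest), axes as the fixture's
- nose_tip (a point): tip of the mandrel, 79.7 mm above the table, 6.6 mm across; the plain nose widens to 13.6 mm in diameter 6.5 mm below the tip and stays so down to the thread. Axes as the fixture's
- collar: loose collar: turned aluminium sleeve, open right through, 41 mm in diameter, 41 mm tall, 0.055 kg, upright on the table; clear bore 22 mm in the lower half, wider above; a pin head stands 1 mm proud on its +y side. The only collar on the robot's table (those on the bench to the left are not used). Origin at the centre of its underside, z up
- nut: knurled round steel nut, 46 mm in diameter, 22 mm tall, open right through, 0.2 kg, on the table threaded end down: plain band 43 mm across over the lowest 6 mm, knurled above, a 0.5 mm lip round the bore underneath. Origin at the centre of its underside, z up; x along the two slots in its top face. Clockwise from above screws it down, 12 mm per turn; 1.1 mm of end play
- nut_lugs (a point): on the nut's axis, 6 mm above its underside, at its two inner thread lugs (on its +x and -x sides, each 50 degrees long), which leave 15.6 mm clear in the 21.8 mm bore. Put over the nose with its x axis 150 to 160 degrees anticlockwise of tight (equal to 20 to 30 degrees clockwise: two starts) it rests 60 mm above the table and needs 150 to 160 degrees to tighten
- nut_grip (a point): on the nut's axis at the middle of the knurled grip, 14 mm above its underside. Tight on a seated collar the nut's underside is 56.5 mm above the table and its x axis in line with the fixture's, either way round (give or take 15 degrees, by how hard). The torque climbs there from under 0.1 to 0.3 N m within 20 degrees (30 N on the collar). Backing off takes as much; it stays where it is left
- caliper: sliding caliper, 52 x 205 x 12 mm, lying at the table's far edge beyond the fixture; leave it. Origin at the centre of its underside
- carton: small closed orange carton, 71 x 110 x 45 mm, beside the near side of the grey bin; not used, it does not move. Origin at the centre of its underside, y along the 110 mm side
Not all that is in view belongs to the job. Leave any blue or purple look-alike of the collar alone.

How it is judged:
On the way, in this order (a step that is already met when the one before it is completed fails the run):
1. the collar is on the mandrel, down on its seat (horizontal distance between collar and fixture below 0.004 m and z of collar in the frame of fixture below 0.0175 m and angle between collar's own z axis and vertical below 0.06 rad), for 0.2 s.
2. the nut is screwed down tight on the seated collar (pressing on it with more than 10 N, within 20 degrees of the tight position) (horizontal distance between each of nut, collar and fixture below 0.004 m and z of nut in the frame of fixture below 0.0578 m and angle between the x axis of nut and the x axis of fixture, either way round below 0.35 rad and contact force between nut and collar above 10 N and z of collar in the frame of fixture below 0.0175 m), for 0.1 s.
At the end, for the whole second after the job is handed in: The nut is on the mandrel's thread, a quarter turn (50 to 130 degrees) back from tight, not touching the collar and at most 4.6 mm above it, still, and gripped by the fingers with more than 4 N; the collar is down on the seat within 1.5 mm, upright and within 4 mm of the mandrel's axis (all of step 1 and angle between the x axis of nut and the x axis of fixture, either way round above 0.87 rad and z of nut in the frame of fixture between 0.0569 and 0.0613 m and horizontal distance between nut and fixture below 0.004 m and angle between nut's own z axis and vertical below 0.1 rad and angular speed of nut below 0.2 rad/s and contact force between the fingers and nut above 4 N and contact force between nut and collar below 0.3 N); the arm keeps its last pose, push and grip.
It fails at once if the caliper is moved more than 25 mm (distance of caliper from where it was at the start of the episode above 0.025 m).
It also fails if it takes over 69 s, if anything falls off the work surface, if the arm or the gripper's body presses on something with over 40 N, if the wrist force passes 120 N, or if a joint passes its speed limit or range.

ROBOT

A 6-joint arm with a two-finger parallel gripper is mounted at the origin on a cart in front of the work surface, level with it; the furniture and walls round the work are solid. World frame = base frame: x ahead of the robot, y to its left, z up, the work surface at z = 0. Lengths are in m, angles in rad, forces in N, time in s.
With the tool pointing down it reaches from about 0.35 to 0.975 m from the base axis. Payload 4.9 kg.
Tool frame: the origin (TCP) lies on the centre line of the jaws, within the pads' length; the fingertips stand 8 mm ahead of it and the grasp point (between the pads) lies 11 mm behind it; z points along the fingers, y is the line along which they close (so a half turn about z gives the same grasp; the last joint's range is limited). The gripper opens to 85 mm and grips with 20 to 120 N. Pads are 22 mm wide; open, the fingers measure 114 mm over their backs; the gripper's body (76 mm by 85 mm) begins 54 mm behind the grasp point. The pads swing forward as they close: fully open they stand 13 mm farther back than shut.
Start: joints at [1.025, 0.053, 1.613, -0, 1.476, -0.119], TCP at [0.259, 0.569, 0.239] pointing down, gripper open.
Joint ranges: [-3.01, 3.01], [-1.01, 2.22], [0.06, 2.58], [-1.02, 4.17], [0.09, 2.62], [-3.14, 3.14]. Speed limits (rad/s): [2.57, 2.57, 3.14, 3.14, 3.14, 3.14].

INTERFACE

Orientations are given as a rotation vector (axis times angle).
In Python, from station import ctrl gives the robot as it stands.
- The arm moves only by the shell command python3 -m jog 'ROWS' [FORCE]. ROWS is rows parted by semicolons, their numbers by spaces, 1 to 20 of them, each of 7 numbers: the finger opening in m, then dx, dy, dz in m, then a rotation vector rx, ry, rz in rad; each row is the pose to reach, as a shift and turn from the pose commanded when the command began, along the tool's axes at that moment; what a row does not reach only later rows make up. A row lasts 1/12 s, in which the tool goes at most 0.0417 m and 0.125 rad, less where a joint would pass 70% of its speed; a pose out of reach is approached as far as the arm can. The fingers move at their own pace and stop on an object; FORCE is the grip in N (left out, the last holds). Time passes only in rows, so rows that do not move let the fingers close. It prints the time, the measured TCP pose, the force, the opening and the grip force at its end.
- ctrl.get_obs(): the state, without advancing time (a new reading comes with each control period).
- ctrl.get_image(name): name is "scene" or "top"; returns the picture (420x560x3 uint8, red, green, blue); there is no depth.
- ctrl.camera_params(name): a dict with "fx", "fy", "cx", "cy" (pixels), "k1" (the pictures are not rectified: a ray, as slopes to the right and down, at radius r is drawn at 1 + k1 r^2 times it, then the intrinsics apply), "T" (4x4, takes a point from camera to world coordinates). Camera axes: x right, y down, z forward; pixel columns grow to the right and rows downward; lengths in m; the calibration is good to about 2 mm. A picture is of the moment at which its call begins. camera_params takes no time and is no camera call.
- ctrl.finish_job(): hands the job in; it is judged then, once.
Trained networks look in the newest picture that a camera, given by its name, has taken for a name from the list of things; names that differ only in an ending like _2 or _b are one class to them, and where a whole thing is asked for, a point or a joint stands for the part that bears it (a point fixed in the world has none). Each returns a list of dicts, best first, with "p" (0 to 1); they miss things now and then, are a little off and sometimes report something else, mostly with a low value. They report only what shows in the picture. A call takes as long as a camera call. They do not tell look-alikes from the thing itself.
- ctrl.find_in(camera, thing): "extent" ([left, top, right, bottom] in pixels, round what is visible of it).
- ctrl.cut_out(camera, thing): "mask" (420x560 bool, what is visible of it) and "extent" ([left, top, right, bottom] in pixels, round what is visible of it).
- ctrl.tip_of(camera, thing): "xy" ([column, row] in pixels: a listed point, or the origin of a listed thing).
The state is a dict: "t": time; "q": joint angles; "dq": joint speeds; "effort": joint torques, N m; "tool_pos": TCP position; "tool_rot": TCP orientation; "contact_force": force on the tool from outside, world axes, zero at the start; "wrist_torque": the same for the moment, N m; "opening": finger opening in m; "grip_force": force on a finger pad.
Only numpy, scipy, OpenCV 4.12 (cv2) and the standard library are available. Lean on these libraries where they do the work, as an engineer would, in place of code of your own. Each camera call takes 0.05 s, during which the arm holds its last target. There are 200 camera calls.

## Working session

There is one attempt and no reset: what is moved stays moved. The work goes in short steps, Python scripts to look and compute and a shell command to move; the robot and the scene stay as the last step left them, time stands still between calls to the robot, and variables do not carry over. Pictures are saved under pics/ and viewed, at most 13 in all, crops included, and the job is handed in when it is done.

```bash
ls; mkdir -p pics
python3 - <<'E'
from station import ctrl
import cv2,numpy as np
for n in("scene","top"):
    im=ctrl.get_image(n); cv2.imwrite(f"pics/{n}0.png",im[...,::-1])
    p=ctrl.camera_params(n); print(n,p)
    for th in("collar","nut","nose_tip","seat","fixture","thread_top","caliper"):
        print(th,[(np.round(d["xy"],1).tolist(),round(d["p"],2)) for d in ctrl.tip_of(n,th)][:4])
o=ctrl.get_obs();print(o)
E
```

```text
pics
scene {'fx': 430.6547246726347, 'fy': 430.6547246726347, 'cx': 275.28227555654354, 'cy': 206.97034298457191, 'k1': -0.09313375715245818, 'T': array([[ 0.67035964, -0.51510267,  0.53412283,  0.03359048],
       [-0.74188288, -0.4798897 ,  0.46831151, -0.62415327],
       [ 0.01509153, -0.71019372, -0.70384453,  0.71833634],
       [ 0.        ,  0.        ,  0.        ,  1.        ]])}
collar [([198.3, 293.8], 0.96), ([285.1, 305.0], 0.47)]
nut [([286.5, 310.7], 0.87)]
nose_tip [([303.4, 219.8], 0.97)]
seat [([304.5, 238.6], 0.97)]
fixture [([302.5, 241.8], 0.94)]
thread_top [([309.9, 221.5], 0.61), ([359.5, 216.2], 0.3)]
caliper [([357.2, 215.5], 0.94)]
top {'fx': 527.322160297665, 'fy': 527.322160297665, 'cx': 280.8938408494442, 'cy': 203.05029688320832, 'k1': -0.13466738867910993, 'T': array([[-0.00810682, -0.9819762 ,  0.18883067,  0.32072148],
       [-0.99992001,  0.00612714, -0.01106528, -0.19889246],
       [ 0.00970885, -0.18890526, -0.98194732,  1.04357808],
       [ 0.        ,  0.        ,  0.        ,  1.        ]])}
collar [([270.8, 317.2], 0.82), ([348.1, 313.3], 0
[... 215 characters left out ...]

caliper [([325.2, 121.2], 0.62)]
{'t': 0.8, 'q': array([ 1.02500798e+00,  5.26702351e-02,  1.61286890e+00,  6.84560354e-06,
        1.47599351e+00, -1.18998555e-01]), 'dq': array([ 0.00163712, -0.0022176 ,  0.00152069, -0.00079604,  0.0017503 ,
       -0.00012129]), 'effort': array([ 8.13556362e-04, -3.93649793e+01, -3.70433664e+01, -5.60036676e-05,
        3.02566978e-04, -3.58875937e-06]), 'tool_pos': array([0.25871436, 0.56893521, 0.23934064]), 'tool_rot': array([6.65321579e-01, 3.07032067e+00, 9.25895577e-05]), 'contact_force': array([ 0.3250452 , -1.05460315, -0.0992489 ]), 'wrist_torque': array([ 0.04412028, -0.0130393 ,  0.02605259]), 'grip_force': 0.0, 'opening': 0.0855111533591347}
```

View pics/scene0.png

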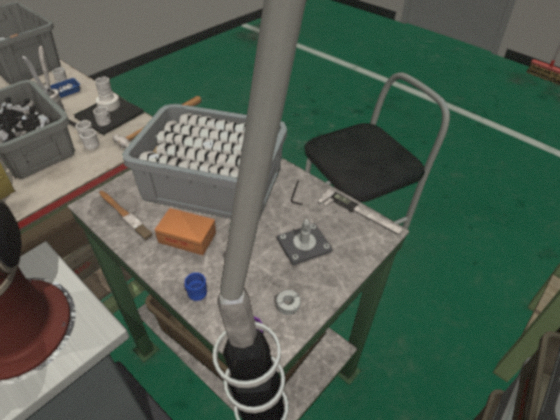

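View pics/top0.png

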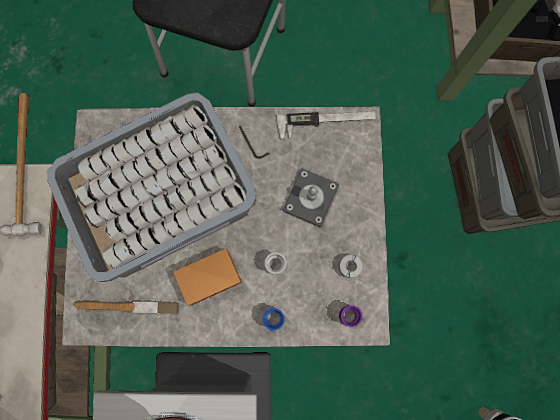

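The top view shows these candidates:
- grey collar (275,263)
- blue look-alike (271,317)
- purple look-alike (349,315)
- nut (350,265)
- white collars in the bin on the left

I choose the grey collar at (275,263) and will check it in a close crop.

```bash
cat > h.py <<'E'
from station import ctrl
import numpy as np,cv2
def K(n):
    p=ctrl.camera_params(n); return np.array([[p["fx"],0,p["cx"]],[0,p["fy"],p["cy"]],[0,0,1.]]),np.array([p["k1"],0,0,0,0.]),p["T"]
def toworld(n,uv,z):
    k,d,T=K(n); r=cv2.undistortPoints(np.array(uv,float).reshape(-1,1,2),k,d,None,None)[:,0]
    r=np.c_[r,np.ones(len(r))]@T[:3,:3].T; return T[:3,3]+r*((z-T[2,3])/r[:,2])[:,None]
def topix(n,P):
    k,d,T=K(n); R=T[:3,:3].T; return cv2.projectPoints(np.array(P,float).reshape(-1,3),cv2.Rodrigues(R)[0],-R@T[:3,3],k,d)[0][:,0]
E
python3 - <<'E'
from h import *
im=ctrl.get_image("top")
cv2.imwrite("pics/crop1.png",cv2.resize(im[160:290,250:380,::-1],None,fx=4.5,fy=4.5,interpolation=cv2.INTER_CUBIC))
for n,uv,z in(("fix",(311.3,196.2),0),("seat",(311.8,195.6),.016),("thr",(309.1,190.4),.0667),("nose",(318.2,189.1),.0797),("col",(274.9,265.4),0),("nut",(348.2,265.6),0)):
    print(n,toworld("top",uv,z).round(4))
for n,uv,z in(("fix",(302.5,241.8),0),("seat",(304.5,238.6),.016),("nose",(303.4,219.8),.0797),("nut",(286.5,310.7),0)):
    print("scene",n,toworld("scene",uv,z).round(4))
for th in("collar","nut","fixture"):
  for d in ctrl.cut_out("top",th):
    m=d["mask"]; c=max(cv2.findContours(m.astype(np.uint8),0,2)[0],key=len); print(th,round(d["p"],2),d["extent"],cv2.minEnclosingCircle(c),cv2.minAreaRect(c))
E
```

```text
fix [[ 0.5351 -0.2723  0.    ]]
seat [[ 0.5331 -0.2722  0.016 ]]
thr [[ 0.5327 -0.2636  0.0667]]
nose [[ 0.5323 -0.2799  0.0797]]
col [[ 0.3961 -0.1978  0.    ]]
nut [[ 0.3944 -0.343   0.    ]]
scene fix [[ 0.5388 -0.2628  0.    ]]
scene seat [[ 0.5376 -0.2682  0.016 ]]
scene nose [[ 0.5298 -0.2664  0.0797]]
scene nut [[ 0.3839 -0.3512  0.    ]]
collar 0.86 [337.3, 303.6, 360.2, 329.3] ((350.4347839355469, 316.0), 11.608469009399414) ((350.5000305175781, 315.5), (21.913463592529297, 21.0190372467041), 26.56505012512207)
collar 0.75 [261.7, 307.3, 283.5, 329.3] ((272.9590148925781, 319.5655822753906), 10.616840362548828) ((273.5882568359375, 319.35296630859375), (20.858062744140625, 18.91777801513672), 75.96376037597656)
collar 0.54 [262.9, 251.9, 286.6, 271.4] ((274.43548583984375, 262.8548278808594), 11.124815940856934) ((274.2500305175781, 262.7500305175781), (21.21320343017578, 20.50609588623047), 45.0)
nut 0.63 [263.7, 254.9, 284.7, 275.0] ((274.6785583496094, 263.0), 10.893898963928223) ((274.5, 263.0), (20.0, 21.0), 90.0)
nut 0.55 [336.6, 256.1, 364.3, 278.0] ((350.22222900390625, 265.6111145019531), 12.05001449584961) ((350.25, 265.25), (23.33452033996582, 22.62741470336914), 45.0)
fixture 0.92 [281.4, 170.1, 336.1, 228.0] ((310.5940246582031, 197.795166015625), 30.6822452545166) ((310.379150390625, 197.57789611816406), (42.70356750488281, 48.52497100830078), 23.498567581176758)
```

View pics/crop1.png

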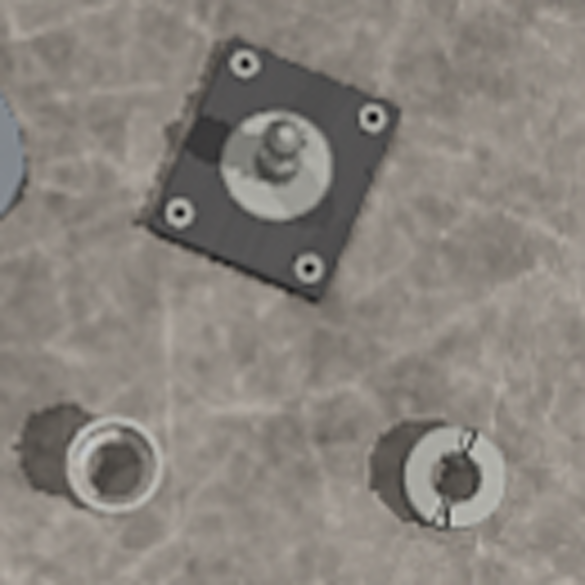

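The crop confirms it: the plain grey collar is at crop (115,466), the nut at (455,475) with slot ends at (468,441) and (441,515), the flange centre at (276,165), and the screw heads at (245,63), (373,118), (309,268) and (179,212).

```bash
cat >> h.py <<'E'
from scipy.spatial.transform import Rotation as Ro
def delta(P):
    o=ctrl.get_obs(); return Ro.from_rotvec(o["tool_rot"]).inv().apply(np.array(P)-o["tool_pos"]).round(4)
E
python3 - <<'E'
from h import *
def c(l,z): return toworld("top",(np.array(l)+.5)/4.5-.5+[250,160],z)
s=c([(245,63),(373,118),(309,268),(179,212)],.015); print("fix",s.mean(0),"flange",c([(276,165)],.016), "nose",c([(287,132)],.0797))
v=(s[0]-s[3]+s[1]-s[2]); w=(s[1]-s[0]+s[2]-s[3]);print("fx yaw",np.degrees(np.arctan2(v[1],v[0])),np.linalg.norm(v)/2,"alt",np.degrees(np.arctan2(w[1],w[0])),np.linalg.norm(w)/2)
col=c([(115,466)],.041)[0]; n=c([(468,441),(441,515)],.022); nut=c([(455,475)],.022)[0]
print("col",col,"nut",nut,"slotyaw",np.degrees(np.arctan2(*(n[0]-n[1])[1::-1])))
print("via",delta([.42,.1,.24]),"abovecol",delta([col[0],col[1],.12]))
E
```

```text
fix [ 0.53202325 -0.2707885   0.015     ] flange [[ 0.53168766 -0.27042951  0.016     ]] nose [[ 0.53260711 -0.2708503   0.0797    ]]
fx yaw -24.075965486721024 0.0738784318510871 alt -114.1415565968848 0.062204109113423445
col [ 0.397413   -0.19837924  0.041     ] nut [ 0.39363132 -0.34486441  0.022     ] slotyaw -21.700800969131866
via [-0.3409 -0.3601 -0.0007] abovecol [-0.4439 -0.6411  0.1193]
```

```bash
V='0.085 -0.341 -0.36 0 0 0 0'; python3 -m jog '0.085 -0.341 -0.36 0 0 0 0;0.085 -0.341 -0.36 0 0 0 0;0.085 -0.341 -0.36 0 0 0 0;0.085 -0.341 -0.36 0 0 0 0;0.085 -0.341 -0.36 0 0 0 0;0.085 -0.341 -0.36 0 0 0 0;0.085 -0.341 -0.36 0 0 0 0;0.085 -0.341 -0.36 0 0 0 0;0.085 -0.341 -0.36 0 0 0 0;0.085 -0.341 -0.36 0 0 0 0;0.085 -0.341 -0.36 0 0 0 0;0.085 -0.444 -0.641 0.10 0 0 0;0.085 -0.444 -0.641 0.10 0 0 0;0.085 -0.444 -0.641 0.10 0 0 0;0.085 -0.444 -0.641 0.10 0 0 0;0.085 -0.444 -0.641 0.10 0 0 0;0.085 -0.444 -0.641 0.10 0 0 0;0.085 -0.444 -0.641 0.10 0 0 0;0.085 -0.444 -0.641 0.10 0 0 0;0.085 -0.444 -0.641 0.10 0 0 0' 30
python3 - <<'E'
from h import *
im=ctrl.get_image("scene"); a=im[200:330,140:330,::-1]
cv2.imwrite("pics/s1.png",cv2.resize(a,None,fx=4,fy=4,interpolation=cv2.INTER_CUBIC))
print(topix("scene",[(.3974,-.1984,.02),(.532,-.2707,.08)]),delta([.3974,-.1984,.02]))
E
```

```text
t: 2.67
tool_pos: [0.3962, -0.2021, 0.138]
tool_rot: [-0.671, -3.068, 0.002]
contact_force: [0.3, 0.2, 0.2]
opening: 0.085
grip_force: 0.0
[[235.2237918  257.57586673]
 [305.69836184 220.15690333]] [0.0003 0.0043 0.1177]
```

View pics/s1.png

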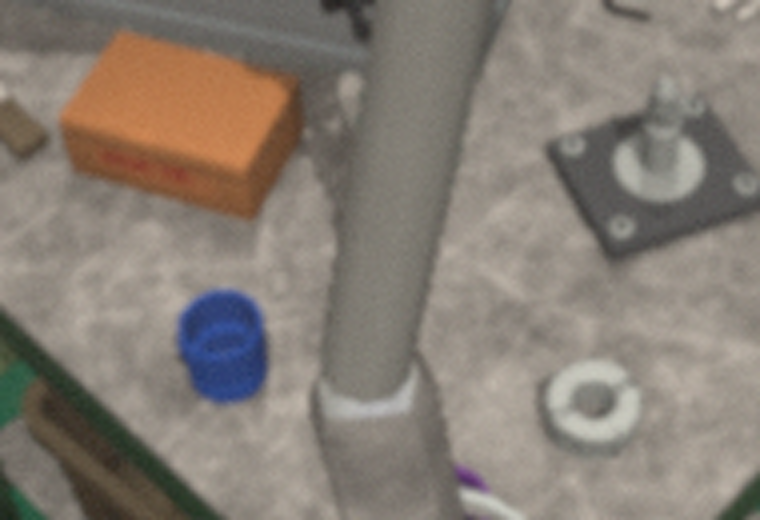

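The post in front hides the collar in this scene view. The projected nose tip (305.7,220.2) matches the picture, and the nut is clear at about (288,301).

```bash
python3 -m jog '0.07 0 0 0.04 0 0 0;0.07 0 0 0.06 0 0 0;0.07 0 0 0.06 0 0 0;0.07 0 0 0.06 0 0 0'
python3 - <<'E'
from h import *
print(delta([.3974,-.1984,.02]))
im=ctrl.get_image("top");cv2.imwrite("pics/t2.png",cv2.resize(im[150:320,210:400,::-1],None,fx=3,fy=3,interpolation=cv2.INTER_CUBIC))
E
```

```text
t: 3.05
tool_pos: [0.3969, -0.1975, 0.0786]
tool_rot: [-0.664, -3.068, -0.002]
contact_force: [0.4, 0.0, 0.3]
opening: 0.0698
grip_force: 0.0
[-0.001  -0.0007  0.0586]
```

View pics/t2.png

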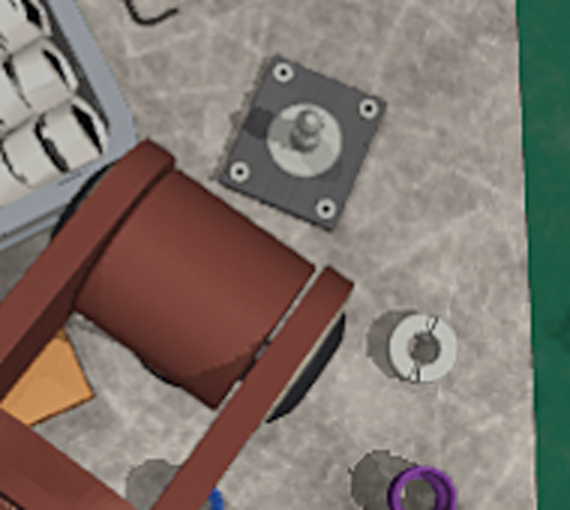

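The arm hides the collar from above, but the fixture and nut are undisturbed. I'll descend and grip.

```bash
python3 -m jog '0.07 -0.001 -0.001 0.03 0 0 0;0.07 -0.001 -0.001 0.056 0 0 0;0.07 -0.001 -0.001 0.056 0 0 0;0.07 -0.001 -0.001 0.056 0 0 0;0.03 -0.001 -0.001 0.056 0 0 0;0.03 -0.001 -0.001 0.056 0 0 0;0.03 -0.001 -0.001 0.056 0 0 0;0.03 -0.001 -0.001 0.056 0 0 0;0.03 -0.001 -0.001 0.056 0 0 0;0.03 -0.001 -0.001 0.056 0 0 0;0.03 -0.001 -0.001 0.056 0 0 0;0.03 -0.001 -0.001 0.056 0 0 0' 40
python3 -c "
from h import *
print(delta([.3974,-.1984,.12]),delta([.532,-.2707,.12]))"
```

```text
t: 4.1
tool_pos: [0.3998, -0.2008, 0.026]
tool_rot: [0.664, 3.067, -0.002]
contact_force: [-1.7, 0.9, 6.0]
opening: 0.0395
grip_force: 39.9
[ 0.0028  0.0011 -0.094 ] [-0.1497 -0.009  -0.0933]
```

```bash
python3 -m jog '0.03 0 0 -0.04 0 0 0;0.03 0 0 -0.08 0 0 0;0.03 0 0 -0.11 0 0 0;0.03 -0.04 0 -0.11 0 0 0;0.03 -0.075 0 -0.11 0 0 0;0.03 -0.075 0 -0.11 0 0 0;0.03 -0.075 0 -0.11 0 0 0;0.03 -0.075 0 -0.11 0 0 0'
python3 - <<'E'
from h import *
o=ctrl.get_obs();print(o["tool_pos"],topix("scene",[o["tool_pos"]]),delta([.532,-.2707,.12]))
im=ctrl.get_image("scene");cv2.imwrite("pics/s3.png",cv2.resize(im[150:300,190:340,::-1],None,fx=4,fy=4,interpolation=cv2.INTER_CUBIC))
E
```

```text
t: 4.77
tool_pos: [0.4661, -0.2306, 0.1336]
tool_rot: [-0.665, -3.07, -0.0]
contact_force: [-0.1, 0.4, -0.4]
opening: 0.0391
grip_force: 41.0
[ 0.46611017 -0.230597    0.13356528] [[269.62963506 208.86866396]] [-0.0766 -0.0092  0.0135]
```

View pics/s3.png

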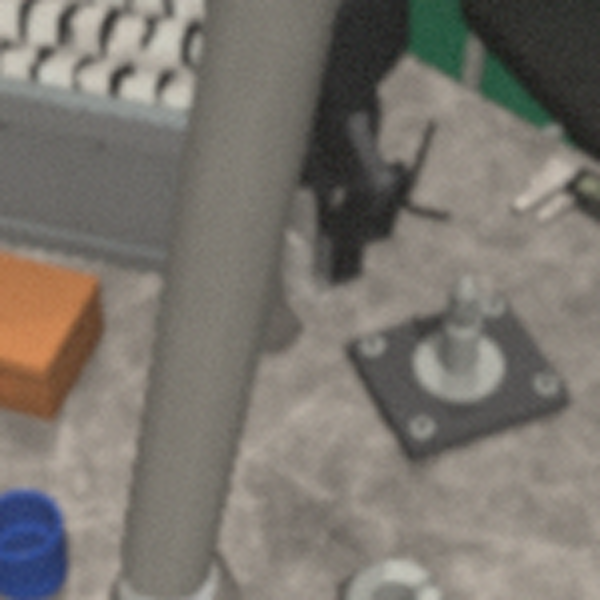

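The collar is held at about crop (305,270), partly behind the post. The fixture is clear at (460,350).

```bash
python3 -m jog '0.03 -0.04 -0.009 0 0 0 0;0.03 -0.076 -0.009 0 0 0 0;0.03 -0.076 -0.009 0 0 0 0;0.03 -0.076 -0.009 0 0 0 0;0.03 -0.076 -0.009 0 0 0 0;0.03 -0.076 -0.009 0 0 0 0'
python3 - <<'E'
from h import *
o=ctrl.get_obs();t=o["tool_pos"];print(t,delta([.532,-.2707,.12]))
im=ctrl.get_image("scene");cv2.imwrite("pics/s4.png",cv2.resize(im[130:280,230:380,::-1],None,fx=5,fy=4,interpolation=cv2.INTER_CUBIC)) if 0 else cv2.imwrite("pics/s4.png",cv2.resize(im[150:270,240:370,::-1],None,fx=5,fy=5,interpolation=cv2.INTER_CUBIC))
print([(d["xy"],d["p"]) for d in ctrl.tip_of("scene","collar")],[(d["extent"],d["p"]) for d in ctrl.cut_out("scene","collar")])
a=np.linspace(0,2*np.pi,24)
for dx in(-.003,0,.003):
  R=Ro.from_rotvec(o["tool_rot"]).as_matrix(); c=t+R@[dx,0,0]
  P=[[c[0]+.0205*np.cos(x),c[1]+.0205*np.sin(x),c[2]-.026+z] for x in a for z in(0,.041)]
  p=topix("scene",P); print(dx,p.min(0),p.max(0),topix("scene",[c-[0,0,.026]]))
E
```

```text
t: 5.32
tool_pos: [0.5308, -0.2698, 0.1336]
tool_rot: [-0.665, -3.07, -0.0]
contact_force: [-0.2, -0.0, -0.5]
opening: 0.0396
grip_force: 41.0
[ 0.53081248 -0.26979502  0.13355695] [-0.0015 -0.0003  0.0136]
[([196.8, 292.9], 0.98), ([306.1, 209.9], 0.62)] [([184.1, 273.2, 210.4, 299.7], 0.68), ([297.0, 188.2, 311.7, 218.4], 0.6), ([253.1, 315.0, 262.6, 321.1], 0.49)]
-0.003 [297.01832227 188.32984536] [319.17158062 217.72756369] [[307.2088279 210.3587266]]
0 [295.66795341 188.7213361 ] [317.79932422 218.15099249] [[305.86750933 210.76725112]]
0.003 [294.31472264 189.11371468] [316.4239103  218.57530825] [[304.5232874  211.17663382]]
```

View pics/s4.png

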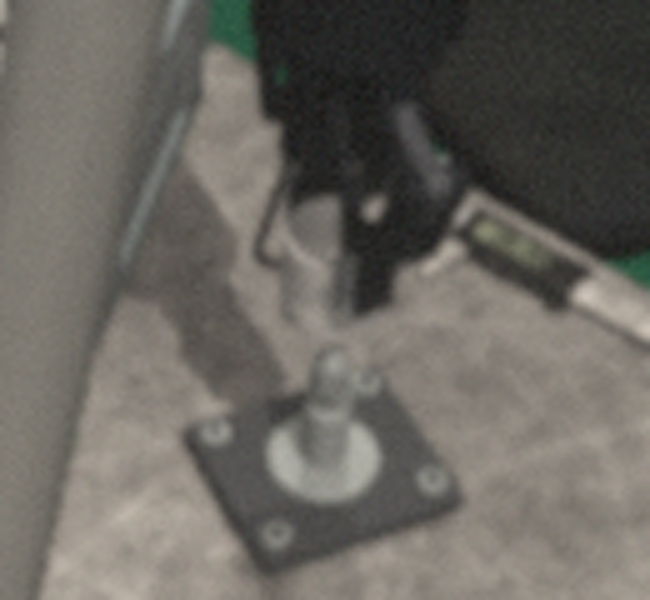

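The collar hangs upright, with its underside around crop (325,330) above the nose at (335,350). Centring looks within about 2 mm, so I'll lower it gently.

```bash
python3 -m jog '0.03 0 0 0.03 0 0 0;0.03 0 0 0.035 0 0 0;0.03 0 0 0.04 0 0 0;0.03 0 0 0.044 0 0 0;0.03 0 0 0.048 0 0 0;0.03 0 0 0.048 0 0 0'
python3 -c "
from h import *
print(delta([.532,-.2707,.042]))"
```

```text
t: 5.97
tool_pos: [0.5326, -0.2708, 0.0858]
tool_rot: [0.665, 3.068, -0.001]
contact_force: [4.0, -0.9, -2.4]
opening: 0.0396
grip_force: 40.9
[ 0.0007 -0.0002  0.0438]
```

```bash
python3 -m jog '0.03 -0.002 0 0.008 0 0 0;0.03 -0.002 0 0.016 0 0 0;0.03 -0.002 0 0.024 0 0 0;0.03 -0.002 0 0.032 0 0 0;0.03 -0.002 0 0.04 0 0 0;0.03 -0.002 0 0.044 0 0 0;0.03 -0.002 0 0.046 0 0 0;0.03 -0.002 0 0.046 0 0 0'
python3 -c "
from h import *
print(delta([.532,-.2707,.042]))"
```

```text
t: 6.63
tool_pos: [0.5335, -0.2711, 0.042]
tool_rot: [-0.664, -3.068, -0.001]
contact_force: [-7.5, 5.1, 19.1]
opening: 0.0395
grip_force: 42.9
[ 0.0016 -0.0002  0.    ]
```

Seated: 19 N upward force at the predicted height. I'll release and lift.

```bash
python3 -m jog '0.07 0 0 -0.003 0 0 0;0.07 0 0 -0.003 0 0 0;0.07 0 0 -0.003 0 0 0;0.07 0 0 -0.003 0 0 0;0.07 0 0 -0.003 0 0 0;0.07 0 0 -0.04 0 0 0;0.07 0 0 -0.08 0 0 0;0.07 0 0 -0.08 0 0 0;0.07 0 0 -0.08 0 0 0;0.07 0.04 0 -0.08 0 0 0;0.07 0.07 0 -0.08 0 0 0;0.07 0.07 0 -0.08 0 0 0'
python3 - <<'E'
from h import *
im=ctrl.get_image("scene");cv2.imwrite("pics/s5.png",cv2.resize(im[170:330,230:380,::-1],None,fx=3.7,fy=3.7,interpolation=cv2.INTER_CUBIC))
print([(np.round(d["xy"],1),d["p"]) for d in ctrl.tip_of("scene","collar")],topix("scene",[.532,-.2707,.016]))
print(delta([.3936,-.3449,.06]))
E
```

```text
t: 7.63
tool_pos: [0.4639, -0.2385, 0.1142]
tool_rot: [-0.663, -3.06, -0.006]
contact_force: [-0.8, 0.0, -1.3]
opening: 0.0701
grip_force: 0.0
[(array([304.4, 239.4]), 0.89), (array([196.1, 293.4]), 0.89)] [[303.75783024 240.62633214]]
[ 0.0248 -0.1253  0.0571]
```

View pics/s5.png

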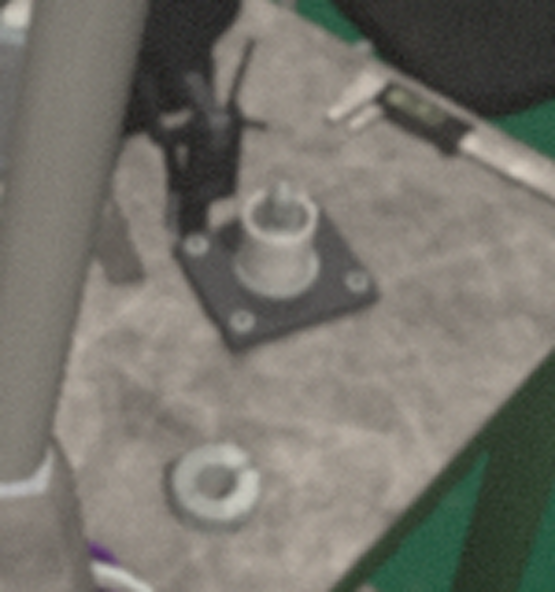

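The collar sits on the flange, upright, at crop (277,240). The nut is untouched at (215,487). Next, the nut.

```bash
python3 -m jog '0.07 0.01 -0.04 0.01 0 0 0;0.07 0.02 -0.08 0.025 0 0 0;0.07 0.025 -0.125 0.04 0 0 0;0.07 0.025 -0.125 0.055 0 0 0;0.07 0.025 -0.125 0.055 0 0 0;0.07 0.025 -0.125 0.055 0 0 0;0.07 0.025 -0.125 0.055 0 0 0;0.07 0.025 -0.125 0.055 0 0 0'
python3 -c "
from h import *
print(delta([.3936,-.3449,.011]))"
```

```text
t: 8.4
tool_pos: [0.3967, -0.3456, 0.0654]
tool_rot: [0.663, 3.069, -0.001]
contact_force: [-0.0, -0.4, -0.2]
opening: 0.07
grip_force: 0.0
[ 0.0033 -0.0006  0.0544]
```

```bash
python3 -m jog '0.07 0.003 -0.001 0.03 0 0 0;0.07 0.003 -0.001 0.052 0 0 0;0.07 0.003 -0.001 0.052 0 0 0;0.07 0.003 -0.001 0.052 0 0 0;0.03 0.003 -0.001 0.052 0 0 0;0.03 0.003 -0.001 0.052 0 0 0;0.03 0.003 -0.001 0.052 0 0 0;0.03 0.003 -0.001 0.052 0 0 0;0.03 0.003 -0.001 0.052 0 0 0;0.03 0.003 -0.001 0.052 0 0 0;0.03 0.003 -0.001 0.052 0 0 0' 60
python3 -c "
from h import *
print(delta([.3936,-.3449,.011]))"
```

```text
t: 9.32
tool_pos: [0.3941, -0.3468, 0.015]
tool_rot: [0.665, 3.066, -0.003]
contact_force: [2.3, 1.8, 6.9]
opening: 0.0436
grip_force: 61.3
[0.0013 0.0016 0.004 ]
```

```bash
python3 -m jog '0.03 0 0 -0.04 0 0 0;0.03 0 0 -0.08 0 0 0;0.03 0 0 -0.11 0 0 0;0.03 -0.03 0.02 -0.12 0 0 0.12;0.03 -0.06 0.045 -0.12 0 0 0.24;0.03 -0.08 0.08 -0.12 0 0 0.36;0.03 -0.09 0.11 -0.12 0 0 0.478;0.03 -0.094 0.126 -0.12 0 0 0.478;0.03 -0.094 0.126 -0.12 0 0 0.478;0.03 -0.094 0.126 -0.12 0 0 0.478;0.03 -0.094 0.126 -0.12 0 0 0.478;0.03 -0.094 0.126 -0.12 0 0 0.478'
python3 - <<'E'
from h import *
o=ctrl.get_obs();t=o["tool_pos"];print(o["q"].round(3),delta([.532,-.2707,.09]))
im=ctrl.get_image("scene");cv2.imwrite("pics/s6.png",cv2.resize(im[150:270,240:370,::-1],None,fx=5,fy=5,interpolation=cv2.INTER_CUBIC))
print([(d["xy"],d["p"]) for d in ctrl.tip_of("scene","nut")],[(d["extent"],d["p"]) for d in ctrl.cut_out("scene","nut")],topix("scene",[t-[0,0,.015]]))
E
```

```text
t: 10.32
tool_pos: [0.5291, -0.2704, 0.1322]
tool_rot: [-1.375, -2.824, 0.001]
contact_force: [-0.0, 0.4, -2.5]
opening: 0.0437
grip_force: 62.9
[-0.597  0.069  1.78  -0.     1.293 -1.262] [-0.0021  0.0021  0.0422]
[([305.7, 212.7], 0.55), ([306.1, 205.1], 0.18)] [([277.7, 220.0, 332.1, 264.6], 0.51)] [[305.85696116 207.93728489]]
```

View pics/s6.png

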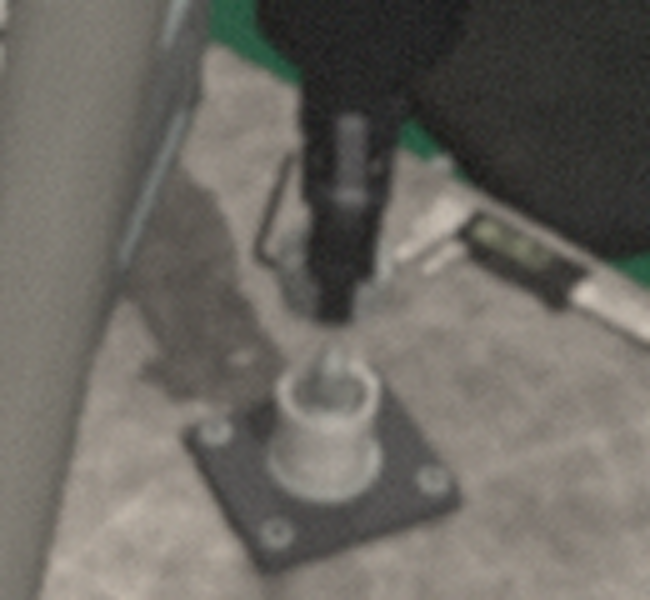

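The nut is held level over the mandrel, spanning crop x 280–388 around the finger, with the nose just below at (335,355). Lowering.

```bash
python3 -m jog '0.03 -0.002 0.002 0.015 0 0 0;0.03 -0.002 0.002 0.03 0 0 0;0.03 -0.002 0.002 0.036 0 0 0;0.03 -0.002 0.002 0.041 0 0 0;0.03 -0.002 0.002 0.046 0 0 0;0.03 -0.002 0.002 0.05 0 0 0;0.03 -0.002 0.002 0.05 0 0 0'
python3 -c "
from h import *
print(delta([.532,-.2707,.075]),ctrl.get_obs()['wrist_torque'])"
```

```text
t: 11.05
tool_pos: [0.5325, -0.2699, 0.0818]
tool_rot: [-1.373, -2.825, -0.0]
contact_force: [-0.7, -0.4, -2.4]
opening: 0.0435
grip_force: 62.9
[-0.0003 -0.0009  0.0068] [ 0.00803144 -0.03300516  0.06408825]
```

```bash
python3 -m jog '0.03 0 0 0.002 0 0 0;0.03 0 0 0.004 0 0 0;0.03 0 0 0.006 0 0 0;0.03 0 0 0.008 0 0 0;0.03 0 0 0.008 0 0 0;0.03 0 0 0.008 0 0 0'
python3 -c "
from h import *
print(delta([.532,-.2707,.075]),ctrl.get_obs()['wrist_torque'])"
```

```text
t: 11.55
tool_pos: [0.5332, -0.2701, 0.0758]
tool_rot: [1.373, 2.825, -0.0]
contact_force: [-2.1, 2.4, 5.8]
opening: 0.0438
grip_force: 63.6
[ 0.0003 -0.0013  0.0008] [ 0.2909507   0.51689211 -0.04135715]
```

```bash
python3 -m jog '0.03 0 0 0.0002 0 0 0.12;0.03 0 0 0.0005 0 0 0.24;0.03 0 0 0.0007 0 0 0.36;0.03 0 0 0.0009 0 0 0.48;0.03 0 0 0.0011 0 0 0.6;0.03 0 0 0.0014 0 0 0.72;0.03 0 0 0.0016 0 0 0.84;0.03 0 0 0.0018 0 0 0.96;0.03 0 0 0.002 0 0 1.08;0.03 0 0 0.0023 0 0 1.2;0.03 0 0 0.0023 0 0 1.2'
python3 -c "
from h import *
o=ctrl.get_obs();print(delta([.532,-.2707,.0715]),o['wrist_torque'],o['q'][5])"
```

```text
t: 12.47
tool_pos: [0.5339, -0.2709, 0.0735]
tool_rot: [2.727, 1.552, 0.002]
contact_force: [0.0, -1.1, 3.9]
opening: 0.0431
grip_force: 63.4
[-0.0008 -0.0018  0.002 ] [-0.25844794 -0.03374984 -0.01092551] -0.05763285421552755
```

```bash
python3 -m jog '0.03 0 0 0.0002 0 0 0.12;0.03 0 0 0.0005 0 0 0.24;0.03 0 0 0.0007 0 0 0.36;0.03 0 0 0.0009 0 0 0.48;0.03 0 0 0.0011 0 0 0.6;0.03 0 0 0.0014 0 0 0.72;0.03 0 0 0.0016 0 0 0.84;0.03 0 0 0.0018 0 0 0.96;0.03 0 0 0.002 0 0 1.08;0.03 0 0 0.0023 0 0 1.2;0.03 0 0 0.0023 0 0 1.2;0.03 0 0 0.0023 0 0 1.2'
python3 -c "
from h import *
o=ctrl.get_obs();print(delta([.532,-.2707,.0715]),o['wrist_torque'],o['q'][5])"
```

```text
t: 13.47
tool_pos: [0.5339, -0.2708, 0.0719]
tool_rot: [3.13, -0.251, 0.004]
contact_force: [-1.5, 0.1, 7.2]
opening: 0.0435
grip_force: 63.8
[-0.0019  0.0002  0.0004] [ 0.05213473  0.24976512 -0.08271575] 1.1375115999438554
```

```bash
for i in 1; do python3 -m jog '0.03 0 0 0.0001 0 0 0.1;0.03 0 0 0.0002 0 0 0.2;0.03 0 0 0.0003 0 0 0.3;0.03 0 0 0.0003 0 0 0.3;0.03 0 0 0.0003 0 0 0.3'; done
python3 -c "
from h import *
o=ctrl.get_obs();print(o['wrist_torque'],o['q'][5],o['tool_pos'])"
```

```text
t: 13.88
tool_pos: [0.5339, -0.2708, 0.0719]
tool_rot: [3.057, -0.716, 0.004]
contact_force: [-2.4, 0.7, 8.2]
opening: 0.0439
grip_force: 64.0
[ 0.07254877  0.38011351 -0.02324368] 1.4374533481914726 [ 0.53391457 -0.27081913  0.07187053]
```

```bash
python3 -m jog '0.03 0 0 0 0 0 0.1;0.03 0 0 0 0 0 0.2;0.03 0 0 0 0 0 0.2;0.03 0 0 0 0 0 0.2'
python3 -c "
from h import *
o=ctrl.get_obs();print(o['wrist_torque'],o['q'][5],o['tool_pos'])"
```

```text
t: 14.22
tool_pos: [0.5336, -0.2711, 0.0717]
tool_rot: [2.97, -1.017, 0.004]
contact_force: [-3.8, -0.7, 7.5]
opening: 0.0434
grip_force: 64.0
[-0.08273539  0.52016489 -0.00071988] 1.6372067321463495 [ 0.53355699 -0.27112974  0.07173879]
```

```bash
for i in 1; do python3 -m jog '0.03 0 0 0 0 0 0.07;0.03 0 0 0 0 0 0.14;0.03 0 0 0 0 0 0.14;0.03 0 0 0 0 0 0.14'; done
python3 - <<'E'
from h import *
o=ctrl.get_obs();print(o['wrist_torque'],o['q'][5],o['effort'][5],o['tool_pos'])
im=ctrl.get_image("scene");cv2.imwrite("pics/s7.png",cv2.resize(im[180:260,260:360,::-1],None,fx=7,fy=7,interpolation=cv2.INTER_CUBIC))
E
```

```text
t: 14.55
tool_pos: [0.5332, -0.2712, 0.0717]
tool_rot: [2.892, -1.221, 0.003]
contact_force: [-4.5, -1.3, 8.2]
opening: 0.0437
grip_force: 64.0
[-0.16233747  0.74588106  0.17199332] 1.7766957361816653 0.19716252107173204 [ 0.53323081 -0.27124443  0.07168064]
```

View pics/s7.png

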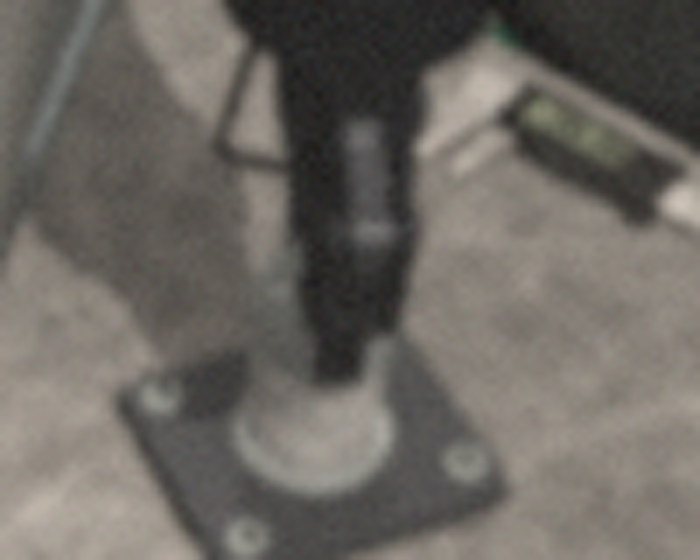

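The nut is down on the collar, with the finger over it at crop (345,350) and no gap. Torque is climbing at about 0.2 N m. A little more turn, then hold.

```bash
python3 -m jog '0.03 0 0 0 0 0 0.05;0.03 0 0 0 0 0 0.05;0.03 0 0 0 0 0 0.05;0.03 0 0 0 0 0 0.05'
python3 - <<'E'
from h import *
o=ctrl.get_obs();print(o['wrist_torque'],o['q'][5],o['effort'][5])
E
```

```text
t: 14.93
tool_pos: [0.5331, -0.2713, 0.0717]
tool_rot: [2.861, -1.292, 0.002]
contact_force: [-5.1, -1.4, 8.3]
opening: 0.0441
grip_force: 64.1
[-0.13566717  0.73747678  0.36985428] 1.8260982382019615 0.3471912816166878
```

Tight at 0.35 N m. Now back off.

```bash
python3 -m jog '0.03 0 0 -0.0003 0 0 -0.12;0.03 0 0 -0.0006 0 0 -0.24;0.03 0 0 -0.0009 0 0 -0.36;0.03 0 0 -0.0012 0 0 -0.48;0.03 0 0 -0.0015 0 0 -0.6;0.03 0 0 -0.0018 0 0 -0.72;0.03 0 0 -0.0021 0 0 -0.84;0.03 0 0 -0.0024 0 0 -0.96;0.03 0 0 -0.0027 0 0 -1.08;0.03 0 0 -0.003 0 0 -1.2;0.03 0 0 -0.0033 0 0 -1.32;0.03 0 0 -0.0037 0 0 -1.44;0.03 0 0 -0.004 0 0 -1.56;0.03 0 0 -0.0043 0 0 -1.68;0.03 0 0 -0.0045 0 0 -1.75;0.03 0 0 -0.0045 0 0 -1.75;0.03 0 0 -0.0045 0 0 -1.75;0.03 0 0 -0.0045 0 0 -1.75'
python3 - <<'E'
from h import *
o=ctrl.get_obs();print(o['wrist_torque'],o['q'][5],o['effort'][5])
im=ctrl.get_image("scene");cv2.imwrite("pics/s8.png",cv2.resize(im[180:260,260:360,::-1],None,fx=7,fy=7,interpolation=cv2.INTER_CUBIC))
E
```

```text
t: 16.43
tool_pos: [0.5326, -0.2698, 0.0735]
tool_rot: [-2.831, -1.361, 0.0]
contact_force: [0.5, -0.2, -2.0]
opening: 0.0437
grip_force: 62.9
[-0.0111797  -0.01907548 -0.03082765] 0.08083075332259675 -0.009026073385030031
```

View pics/s8.png

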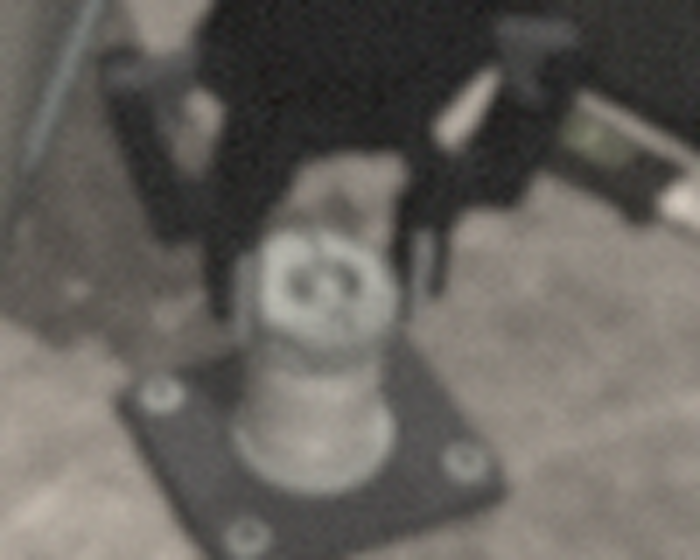

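The nut is backed off with the fingers on either side at crop (235,290) and (415,280), and the collar is on its seat below. The wrist carries only the nut's 2 N weight with no torque, so the nut is floating free in the thread's play. By dead reckoning it is about 78–100° back from tight. Handing in.

```bash
python3 -c "
from station import ctrl
print(ctrl.finish_job())"
```

```text
the job is handed in; nothing more can be done
None
```

The collar is seated, and the nut was tightened to about 0.35 N m, then backed off roughly a quarter turn (from the wrist rotation) and is still gripped; the job is handed in, but no verdict came back.

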